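# Prop the pattern chest's lid and fetch the large bell pattern

### The job

Open the grey pattern chest and prop its lid on its stay: lift the lid upright, where its stiff hinge holds it, swing up the bent rod that lies across the chest as far as its stop, and lower the lid onto the rod's end without letting it drop. Then draw the largest of the three steel pattern plates up out of its slot and put it in the black crate, leaving the lid propped, the other two plates in their slots and the cowbell and hammer where they are.

Things in the scene. Friction and masses are not known exactly. Their poses are not given: they have to be found in the camera images.
- bin: Grey sheet-steel chest, 230 (x) x 290 (y) x 80 mm high, walls and floor 5 mm, fixed to the bench. Origin: centre of its underside; z up. Its own +x points to the hinge side (about world +y, away from the crate), its own +y about to the robot (world -x). The rack is in the half away from the hinge; a flat bar, top 17 mm above the bench, lies fixed in the hinge half.
- rack (a point): Middle of the rack's floor, chest x = -63, y = 0, z = 5 mm: two fixed wooden combs, tops 30 mm above the bench, form three slots side by side at chest y = -40, 0 and +40 mm, each 7 mm wide and 25 mm deep, holding a plate on edge in the chest's x-z plane.
- lid (a joint): Lid angle (rad): 0 shut, 1.6 open stop just past upright. The lid is a 6 mm plate, 230 x 290 mm, 0.7 kg, on the rim when shut. Its hinge is stiff: left alone it stays put above about 1.3, but falls shut from lower down unless the stay carries it. Lowered on the fully raised stay it rests at about 1.15 (66 degrees). Lifting takes about 5 N at the handle.
- lid_handle (a point): Middle of the lid's handle: a round steel bar 14 mm thick, 120 mm long, parallel to the hinge, in the plane of the lid, on two end brackets; its axis is 40 mm beyond the lid's free edge, 270 mm from the hinge and 3 mm above the hinge axis when shut. 33 mm free gap between bar and lid edge. Shut, it is on the crate's side, 83 mm above the bench.
- lid_hinge (a point): Point on the hinge axis, middle of the lid's width, at the chest's x = +115 mm, z = 80.5 mm. The axis is the chest's y axis. The handle moves on a circle of 270 mm radius about it.
- stay (a joint): Angle of the stay (rad): 0 lying level across the chest's mouth, 1.571 upright, 1.65 against its stop (leaning slightly outward). It has a stiff pivot and stays where it is left (about 1 N at the grip moves it).
- stay_pivot (a point): Pivot of the stay: inside the chest near the wall facing the robot, at the chest's x = 33 mm, y = 95 mm, z = 55 mm. The pivot axis is the chest's x axis; the stay lies from here along the chest's -y and swings up.
- stay_grip (a point): Where to grip the stay: the rod (12 mm thick) is bent square at its free end into a round handle 14 mm thick, 50 mm long, parallel to the pivot axis, reaching from the bend towards the chest's -x. This point is on the handle's axis, 32 mm from the bend, 187 mm from the pivot axis. At angle 0 it is 55 mm above the bench, its axis 48 mm from the inside of the far wall.
- stay_tip (a point): Centre of the 18 mm ball at the stay's bend, 187 mm from the pivot; the lid's underside rests on this ball.
- plate_large: The plate to fetch: flat steel, 5 mm thick, bell outline: foot 85 mm wide and 44 mm high, round head (radius 28 mm) above it, 72 mm high in all, 0.14 to 0.28 kg. Origin: middle of its lower edge; x along its width, y through its thickness, z up to the head. It stands on the chest's floor in one of the slots (which varies), top 77 mm above the bench, above the other plates.
- plate_medium: Pattern plate to leave: 5 mm thick, 78 mm wide, 43 mm high, same axes; top 48 mm above the bench.
- plate_small: Pattern plate to leave: 5 mm thick, 72 mm wide, 33 mm high, same axes; top 38 mm above the bench.
- crate: Black open slatted plastic crate, 220 (x) x 180 (y) x 80 mm high, walls and floor 6 mm, empty, fixed, on the robot's right. Origin: centre of its underside, z up.
- cowbell: Brass cowbell standing on the bench, 84 mm across and 100 mm high, 0.4 kg; origin at the centre of its foot. Bystander.
- hammer: Hammer 260 mm long lying on the bench beyond the chest's hinge side; origin under its middle. Bystander.

How it is judged:
By the outcome, as a careful person would: the job done as asked, in the order asked, and still so for the second after the job is handed in, with the robot touching nothing.
It also fails if it takes over 72 s, if anything falls off the work surface, if the arm or the gripper's body presses on something with over 40 N, if the wrist force passes 120 N, or if a joint passes its speed limit or range.

### The arm

A 6-joint arm with a two-finger parallel gripper is mounted at the origin on the work surface. World frame = base frame: x ahead of the robot, y to its left, z up, the work surface at z = 0. Lengths are in mm, angles in degrees, forces in N, time in s.
With the tool pointing down it reaches from about 350 to 850 mm from the base axis. Payload 8.1 kg.
Tool frame: the origin (TCP) lies midway between the tips of the shut fingers; the grasp point (between the pads) lies 19 mm behind it; z points along the fingers, y is the line along which they close (so a half turn about z gives the same grasp; the last joint's range is limited). The gripper opens to 85 mm and grips with 20 to 120 N. Pads are 22 mm wide; open, the fingers measure 114 mm over their backs; the gripper's body (76 mm by 85 mm) begins 54 mm behind the grasp point. The pads swing forward as they close: fully open they stand 13 mm farther back than shut.
Start: joints at [64.664, 7.471, 85.268, -0, 87.261, -4.893], TCP at [209.545, 562.224, 231.292] pointing down, gripper open.
Joint ranges: [-169.43, 169.43], [-51.17, 129.36], [1.28, 143.12], [-76.62, 256.62], [0, 156.53], [-152.29, 152.29]. Speed limits (degrees/s): [136.94, 136.94, 159.86, 180, 180, 180].

### API

Orientations are given as [roll, pitch, yaw] about the fixed x, y, z axes, in that order (R = Rz(yaw) Ry(pitch) Rx(roll)).
In Python, from bench import r gives the robot as it stands.
- The arm moves only by the tool apply_moves, never from a script. Its argument "steps" is a list of rows, each a list of 7 numbers: the opening, from -1 (shut) to 1 (fully open), then the shift along the tool's x, y, z in mm, then the turn, a rotation vector about the tool's x, y, z in units of 5 degrees (1.0 is 5 degrees). A call has exactly 8 rows; each row shifts and turns the commanded pose from where the row before left it, along the tool's axes as they then stand; what a row does not reach is not made up. A row lasts 1/10 s, in which the tool goes at most 50 mm and 8.59 degrees, less where a joint would pass 70% of its speed; a pose out of reach is approached as far as the arm can. A call is refused whole if a number of a shift passes 50 or a number of a turn 1, either way. A call with a gripper value outside its range is refused whole. The fingers move at their own pace and stop on an object; "squeeze" is the grip in N (left out, the last holds). Time passes only in rows, so rows that do not move let the fingers close, or fill a call up. It gives the time, the measured TCP pose, the force, the opening and the grip force at its end, in the units of the state.
- r.sense(): the state, without advancing time (a new reading comes with each control period).
- r.snapshot(name): name is "scene" or "top" or "wrist"; returns a dict with "color" (400x640x3 uint8, blue, green, red), "depth" (400x640 float32, mm along the optical axis (not along the pixel's ray), 0 where there is no reading), "mtx" (3x3 intrinsics, pixels), "T" (4x4, takes a point from camera to world coordinates); the wrist camera has in their place "hand_eye" (4x4, takes a point from camera to tool coordinates, whose origin is the TCP and whose axes are the flange's). Camera axes: x right, y down, z forward; pixel columns grow to the right and rows downward; lengths in mm; the calibration is good to about 2 mm. A picture is of the moment at which its call begins: read the wrist's pose just before it.
- r.hand_in(): hands the job in; it is judged then, once.
The state is a dict: "time": time; "joint_pos": joint angles; "qd": joint speeds; "joint_efforts": joint torques, N m; "tool_pos": TCP position; "tcp_rot": TCP orientation; "ft_force": force on the tool from outside, world axes, zero at the start; "wrist_torque": the same for the moment, N m; "finger_gap": finger opening in mm; "grip_force": force on a finger pad.
Only numpy, scipy, OpenCV 4.12 (cv2) and the standard library are available. Lean on these libraries where they do the work, as an engineer would, in place of code of your own. Each camera call takes 0.05 s, during which the arm holds its last target. There are 200 camera calls.

## Working session

There is one attempt and no reset: what is moved stays moved. The work goes in short steps, Python scripts to look and compute and a tool call to move; the robot and the scene stay as the last step left them, time stands still between calls to the robot, and variables do not carry over. Pictures are saved under pics/ and viewed, at most 10 in all, crops included, and the job is handed in when it is done.

Besides the shell and the picture viewer there is one more tool, called after "Request:" as a command line: name --pt "numbers of a row" for each row, then --argument value for the rest. apply_moves: Moves the arm, as the interface text tells. Its arguments: {"type":"object","properties":{"steps":{"type":"array"},"squeeze":{"type":"number"}},"required":["steps"]}

```bash
ls; mkdir -p pics; python3 - <<'E'
from bench import r
import cv2,numpy as np
s=r.sense();print(s)
for n in("scene","top"):
    d=r.snapshot(n);cv2.imwrite(f"pics/{n}0.png",d["color"]);np.savez(f"{n}0.npz",**d);print(n,d["mtx"],d["T"])
E
```

```text
pics
{'time': 0.0, 'joint_pos': array([ 6.46626734e+01,  7.51591770e+00,  8.53309359e+01,  3.11640883e-05,
        8.72628590e+01, -4.89110078e+00]), 'qd': array([ 0.0877944 , -0.04806221,  0.05060685, -0.02880979, -0.06789216,
        0.03561392]), 'joint_efforts': array([ 1.09252476e-03, -5.69419527e+01, -5.00542867e+01, -4.03195872e-04,
        1.54509838e-02,  2.23633413e-05]), 'tool_pos': array([209.31108669, 561.69694012, 230.22013586]), 'tcp_rot': array([-1.79890690e+02, -9.38534317e-03,  1.59553764e+02]), 'ft_force': array([ 1.0126657 , -0.39050967, -0.73420906]), 'wrist_torque': array([ 0.02660825,  0.0095971 , -0.00977696]), 'grip_force': 0.0, 'finger_gap': 85.46905597058708}
scene [[446.98909533   0.         320.57339324]
 [  0.         446.98909533 199.89876119]
 [  0.           0.           1.        ]] [[-7.66178755e-01  3.46391213e-01 -5.41279265e-01  1.21997760e+03]
 [ 6.42596954e-01  4.04754976e-01 -6.50570952e-01  7.84701767e+02]
 [-6.26658537e-03 -8.46278049e-01 -5.32704602e-01  6.87408746e+02]
 [ 0.00000000e+00  0.00000000e+00  0.00000000e+00  1.00000000e+00]]
top [[395.53814508   0.         312.35055969]
 [  0.         395.53814508 200.77191601]
 [  0.           0.           1.        ]] [[ 1.46971951e-02 -9.90321427e-01  1.38012549e-01  4.34692602e+02]
 [-9.99891578e-01 -1.46818230e-02  1.12944583e-03  3.67969696e+01]
 [ 9.07761401e-04 -1.38014185e-01 -9.90429836e-01  1.16340088e+03]
 [ 0.00000000e+00  0.00000000e+00  0.00000000e+00  1.00000000e+00]]
```

View pics/scene0.png

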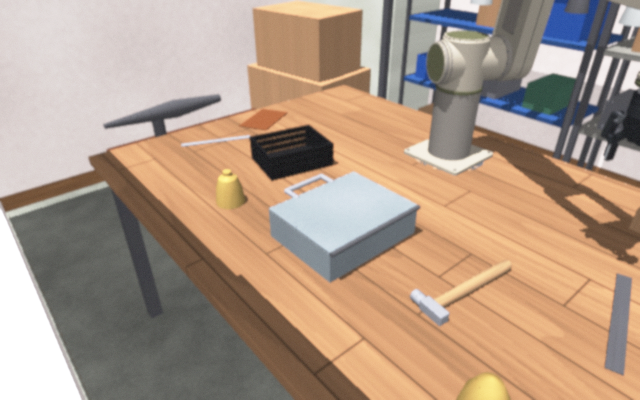

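View pics/top0.png

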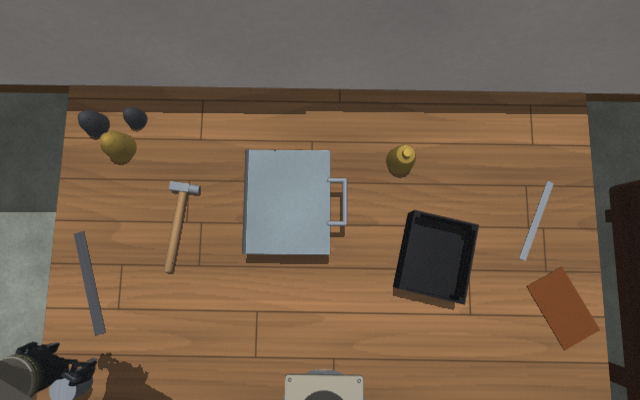

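The scene view shows the shut grey chest (lid spans about 270–418 × 175–270), handle on the crate side at (308,185), hammer at (460,290), cowbell at (230,190). In the top view the lid covers cols 245–330, rows 150–255, the handle bar is at col 345, rows 180–225, and the crate is at (436,257).

```bash
cat >h.py <<'E'
import numpy as np,cv2
from scipy.spatial.transform import Rotation as R
def cloud(d,T=None):
    T=d["T"] if T is None else T; z=d["depth"].astype(float);v,u=np.indices(z.shape)
    K=d["mtx"];P=np.stack([(u-K[0,2])/K[0,0]*z,(v-K[1,2])/K[1,1]*z,z,np.ones_like(z)],-1)
    P=(P@T.T)[...,:3];P[z==0]=np.nan;return P
def pose(s):
    T=np.eye(4);T[:3,:3]=R.from_euler("xyz",s["tcp_rot"],degrees=True).as_matrix();T[:3,3]=s["tool_pos"];return T
def delta(s,p,Rt):
    "tool-frame shift and rotvec (5deg units) from state to target"
    T=pose(s);return T[:3,:3].T@(np.array(p)-T[:3,3]),R.from_matrix(T[:3,:3].T@Rt).as_rotvec(degrees=True)/5
def rect(P):
    return cv2.minAreaRect(P[:,:2].astype(np.float32))
def look(r,n,tag):
    s=r.sense();d=r.snapshot(n);T=d["T"] if "T" in d else pose(s)@d["hand_eye"]
    cv2.imwrite(f"pics/{tag}.png",d["color"]);d["T"]=T;np.savez(f"{tag}.npz",**d);return d,cloud(d),s
E
python3 - <<'E'
from h import *
for n in("top","scene"):
    d=np.load(n+"0.npz");P=cloud(d).reshape(-1,3);C=d["color"].reshape(-1,3)
    g=np.isfinite(P[:,0]);P=P[g]
    b=P[(abs(P[:,2])<15)&(P[:,0]>300)&(P[:,0]<600)];print(n,"bench",np.median(b[:,2]))
    b=(P[:,0]>250)&(P[:,0]<720)&(P[:,1]>-20)&(P[:,1]<260)
    q=P[b&(P[:,2]>70)&(P[:,2]<110)];l=q[q[:,1]>0]
    print("lid",np.median(l[:,2]),rect(l))
    # handle
    q=P[(P[:,0]>350)&(P[:,0]<620)&(P[:,1]>-75)&(P[:,1]<-30)&(P[:,2]>60)];print("handle",len(q),q.min(0),q.max(0),np.median(q,0))
    q=P[(P[:,0]>180)&(P[:,0]<480)&(P[:,1]<-150)&(P[:,1]>-450)&(P[:,2]>70)&(P[:,2]<100)];print("crate",rect(q),np.median(q[:,2]))
    q=P[(P[:,0]>180)&(P[:,0]<480)&(P[:,1]<-150)&(P[:,1]>-450)&(P[:,2]>0)&(P[:,2]<100)&(P[:,2]>60)];print(q.min(0),q.max(0))
E
```

```text
top bench 1.0044999162780641
lid 87.05841858983422 ((580.0647583007812, 114.38973236083984), (280.23681640625, 228.52496337890625), 0.15944640338420868)
handle 241 [519.06107459 -57.73066957  81.22133254] [619.18697319 -30.04918892  97.81248289] [563.5766893  -48.80790597  89.01610596]
crate ((415.2959289550781, -302.0526123046875), (181.6154022216797, 169.5456085205078), 77.71705627441406) 80.08434318590253
[ 314.06870092 -408.52368765   60.0341998 ] [ 479.11838841 -196.43144315   87.07994219]
scene bench 0.8607994635024738
lid 87.12597985094237 ((578.859619140625, 116.77240753173828), (282.1879577636719, 234.1946563720703), 0.17594937980175018)
handle 163 [520.97127475 -53.45046757  78.29768191] [619.15261609 -30.22213365  93.7928528 ] [571.43866373 -43.08728352  88.23544906]
crate ((413.655517578125, -297.1186828613281), (187.20460510253906, 169.21290588378906), 79.37047576904297) 77.10086921163202
[ 315.25436294 -409.03525803   60.31879002] [ 479.82821177 -191.20161109   83.82036546]
```

```bash
python3 - <<'E'
from h import *
for n in("top","scene"):
    d=np.load(n+"0.npz");P=cloud(d).reshape(-1,3);P=P[np.isfinite(P[:,0])]
    b=(P[:,0]>350)&(P[:,0]<800)&(P[:,1]>-25)&(P[:,1]<300)
    l=P[b&(P[:,2]>82)&(P[:,2]<92)];print("lid",np.median(l[:,2]),rect(l),np.mean(l,0))
    for s,(lo,hi) in {"y-":(-15,20),}.items(): pass
    # edge slopes: min/max y by x bin
    xs=np.arange(450,715,10);lo=[np.min(l[abs(l[:,0]-x)<5][:,1]) for x in xs];hi=[np.max(l[abs(l[:,0]-x)<5][:,1]) for x in xs]
    print("slopes",np.polyfit(xs,lo,1),np.polyfit(xs,hi,1),np.median(lo),np.median(hi))
    ys=np.arange(15,215,10);lo=[np.min(l[abs(l[:,1]-y)<5][:,0]) for y in ys];hi=[np.max(l[abs(l[:,1]-y)<5][:,0]) for y in ys]
    print("slopes",np.polyfit(ys,lo,1),np.polyfit(ys,hi,1),np.median(lo),np.median(hi))
    q=P[(P[:,0]>400)&(P[:,0]<750)&(P[:,1]>-75)&(P[:,1]<-35)&(P[:,2]>70)];print("handle",len(q),q.min(0),q.max(0),np.median(q,0),rect(q))
    q=P[(P[:,0]>180)&(P[:,0]<620)&(P[:,1]<-150)&(P[:,1]>-450)&(P[:,2]>72)&(P[:,2]<100)];print("crate",rect(q),np.median(q[:,2]))
    q=P[(P[:,0]>500)&(P[:,0]<800)&(P[:,1]<-100)&(P[:,1]>-320)&(P[:,2]>20)&(P[:,2]<150)];print("bell",q.min(0),q.max(0),np.median(q,0))
E
```

```text
lid 87.05375923667157 ((584.9384765625, 102.03256225585938), (290.2578125, 252.61817932128906), 0.2649620771408081) [582.19496288 108.13312279  87.067296  ]
slopes [-6.83504277e-03 -7.55230028e+00] [4.83961161e-03 2.23892060e+02] -9.730917568365449 226.67378017383865
slopes [-1.46697174e-02  4.42896775e+02] [2.68158415e-04 7.28046676e+02] 441.28419978544025 728.0468707632114
handle 308 [519.06107459 -57.73066957  79.34107241] [650.25328188 -35.20165966  97.81248289] [582.46647257 -48.7137198   89.16602706] ((584.6573486328125, -46.468528747558594), (22.52886199951172, 131.19241333007812), 89.99778747558594)
crate ((440.0614013671875, -307.6168518066406), (181.84210205078125, 220.04867553710938), 77.45391082763672) 80.33806136493854
bell [ 500.59941867 -319.56403203   20.18845056] [ 756.59597028 -182.85297116  107.98851662] [ 698.20122725 -227.48899754   72.484922  ]
lid 87.12698254475004 ((584.5620727539062, 104.53050994873047), (293.3255920410156, 258.434326171875), 0.26817983388900757) [596.85454714 122.21426056  87.07371273]
slopes [ 2.42807135e-03 -1.07960297e+01] [5.13476604e-03 2.29058014e+02] -7.390213874604001 231.889298505096
slopes [-1.05142379e-02  4.41474457e+02] [-3.49569230e-03  7.30214151e+02] 440.21003892031104 729.7553317987883
handle 215 [520.97127475 -53.45046757  78.21481657] [652.74004775 -35.43020679  93.94978503] [590.37712311 -43.16293043  88.45290338] ((586.8599243164062, -44.4521369934082), (131.76463317871094, 17.952878952026367), 0.04078824445605278)
crate ((439.3099060058594, -303.6817932128906), (191.860107421875, 223.34246826171875), 77.38224029541016) 78.55474530593767
bell [ 500.03956479 -319.82234786   20.00444702] [ 764.00158619 -176.90617699  102.70299012] [ 710.16971667 -215.95605475   55.28760666]
```

Chest centre ≈ (585, 109), yaw ≈ 90°, lid handle ≈ (585, −46, 83). I'll turn to yaw 180 and move above the handle for a close look.

Request:
apply_moves --pt "-0.15 0 0 -14 0 0 -1" --pt "-0.15 0 0 -14 0 0 -1" --pt "-0.15 0 0 -14 0 0 -1" --pt "-0.15 0 0 -14 0 0 -1" --pt "-0.15 0 0 -14 0 0 -0.09" --pt "-0.15 -25 -41 0 0 0 0" --pt "-0.15 -25 -41 0 0 0 0" --pt "-0.15 -25 -41 0 0 0 0"

```text
time: 0.9
tool_pos: [284.8, 437.9, 301.1]
tcp_rot: [-180.0, -0.0, 179.9]
ft_force: [0.7, 0.1, -0.3]
finger_gap: 36.3
grip_force: 0.0
```

Request:
apply_moves --pt "-0.15 -25 -41 0 0 0 0" --pt "-0.15 -25 -41 0 0 0 0" --pt "-0.15 -25 -41 0 0 0 0" --pt "-0.15 -25 -41 0 0 0 0" --pt "-0.15 -25 -41 0 0 0 0" --pt "-0.15 -25 -41 0 0 0 0" --pt "-0.15 -25 -41 0 0 0 0" --pt "-0.15 -25 -41 0 0 0 0"

```text
time: 1.7
tool_pos: [485.2, 109.3, 301.5]
tcp_rot: [180.0, 0.0, 179.9]
ft_force: [0.2, 0.2, 0.6]
finger_gap: 36.4
grip_force: 0.0
```

Request:
apply_moves --pt "-0.15 -25 -41 0 0 0 0" --pt "-0.15 -25 -41 0 0 0 0" --pt "-0.15 -25 -41 0 0 0 0" --pt "-0.15 -24 -41 0 0 0 0" --pt "-0.15 0 0 0 0 0 0" --pt "-0.15 0 0 0 0 0 0" --pt "-0.15 0 0 0 0 0 0" --pt "-0.15 0 0 0 0 0 0"

```text
time: 2.5
tool_pos: [583.3, -51.5, 301.7]
tcp_rot: [180.0, 0.0, -179.9]
ft_force: [-0.0, 0.4, -0.3]
finger_gap: 36.3
grip_force: 0.0
```

```bash
python3 - <<'E'
from h import *
from bench import r
d,P,s=look(r,"wrist","w1");print(s["tool_pos"],s["tcp_rot"],s["finger_gap"],s["time"],d["hand_eye"],d["mtx"])
E
```

```text
[583.34736394 -51.50761713 301.71361282] [ 1.79990684e+02  2.66438608e-02 -1.79941955e+02] 36.273974189259334 2.5 [[ 1.43975310e-03 -9.50874521e-01 -3.09573211e-01  7.91860208e+01]
 [ 9.99998823e-01  1.53332508e-03 -5.89467723e-05  3.79802295e-01]
 [ 5.30727352e-04 -3.09572762e-01  9.50875609e-01 -1.43002666e+02]
 [ 0.00000000e+00  0.00000000e+00  0.00000000e+00  1.00000000e+00]] [[348.42622336   0.         316.20725901]
 [  0.         348.42622336 199.26028753]
 [  0.           0.           1.        ]]
```

View pics/w1.png

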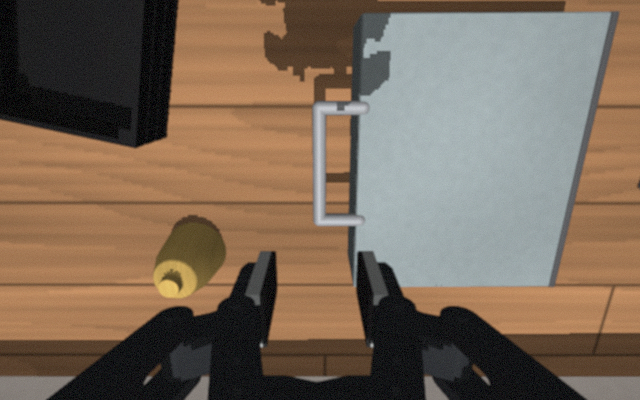

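The wrist view shows the handle bar at col ≈320, rows 105–222, the lid's free edge at col ≈357, cowbell at (190,260) and crate upper left.

```bash
python3 - <<'E'
from h import *
d=np.load("w1.npz");P=cloud(d)
for v in(120,140,160,180,200):
    q=P[v,308:334];q=q[q[:,2]>70];print(v,q[:,:2].min(0),q.max(0),len(q))
q=P[100:230,300:375].reshape(-1,3);q=q[(q[:,2]>72)&(q[:,1]<-20)];print(q[:,0].min(),q[:,0].max())
# triangulate bar with ray at z=83.5
def ray(d,u,v,z):
    K=d["mtx"];T=d["T"];a=T[:3,:3]@[(u-K[0,2])/K[0,0],(v-K[1,2])/K[1,1],1];return T[:3,3]+a*(z-T[2,3])/a[2]
for v in(140,180): 
    g=d["color"][v,300:345].mean(1);print(v,g.round().astype(int))
print(ray(d,320,160,83.5), ray(d,341,105,83.5),ray(d,341,220,83.5))
l=P.reshape(-1,3);l=l[(l[:,2]>82)&(l[:,2]<92)&(l[:,1]>-25)];print(rect(l))
ys=[];
for v in range(60,260,20):
    q=P[v];q=q[(q[:,2]>82)&(q[:,2]<92)&(q[:,1]>-25)];ys.append([np.median(q[:,0]),np.sort(q[:,1])[2],q[:,1].max()])
print(np.round(ys,1))
E
```

```text
120 [536.49259021 -54.5022921 ] [536.89076092 -42.4606222   91.65232061] 13
140 [556.23804461 -54.51086172] [557.05086662 -42.21944968  91.79229252] 13
160 [576.64987866 -54.51482682] [577.79812681 -42.01246775  92.15840808] 13
180 [597.98427325 -54.53735644] [599.41341163 -41.78751181  91.67305807] 13
200 [620.00254123 -54.55235864] [621.99385879 -41.57213094  91.72506493] 13
518.4253442547243 650.3574212138191
140 [137 134 140 138 139 137 139 136 138 138 136 128 125 130 146 159 172 188
 200 200 189 174 162 155 138 128 127 137 137 142 136 140 138 139 139 135
 135 138 135 136 136 134 137 136 139]
180 [123 128 128 128 129 126 128 124 125 123 126 127 126 125 140 155 170 187
 201 207 190 174 162 155 138 107  75  64  59  61  58  63  65  61  62  58
  67  62  66  58  61  67  59  62  58]
[578.42927961 -47.19349685  83.5       ] [522.47020069 -26.4793262   83.5       ] [646.05204543 -23.4499645   83.5       ]
((583.829833984375, 102.57024383544922), (290.0497131347656, 255.4765167236328), 0.2615048289299011)
[[480.4  -6.7 228. ]
 [498.5  -6.9 226.7]
 [517.2  -7.1 228.3]
 [536.5  -6.2 227.5]
 [556.6  -6.4 228.5]
 [577.3  -5.5 228.2]
 [598.8  -5.6 228.1]
 [621.2  -5.9 227.4]
 [644.3 -21.8 229.8]
 [668.4  -5.1 228.7]]
```

Request:
apply_moves --pt "-0.15 -1 3.5 20 0 0 0" --pt "-0.15 0 0 32 0 0 0" --pt "-0.15 0 0 36 0 0 0" --pt "-0.15 0 0 36 0 0 0" --pt "-0.15 0 0 36 0 0 0" --pt "-0.15 0 0 32 0 0 0" --pt "-0.15 0 0 20 0 0 0" --pt "-0.15 0 0 12 0 0 0"

```text
time: 3.35
tool_pos: [583.2, -48.0, 75.3]
tcp_rot: [180.0, -0.1, -179.9]
ft_force: [-0.5, 0.2, -0.3]
finger_gap: 36.7
grip_force: 0.0
```

Request:
apply_moves --pt "-0.15 0 0 8 0 0 0" --pt "-0.15 0 0 4 0 0 0" --pt "-0.15 0 0 0 0 0 0" --pt "-1 0 0 0 0 0 0" --pt "-1 0 0 0 0 0 0" --pt "-1 0 0 0 0 0 0" --pt "-1 0 0 0 0 0 0" --pt "-1 0 0 0 0 0 0" --squeeze 45

```text
time: 4.15
tool_pos: [585.5, -48.8, 66.7]
tcp_rot: [180.0, 0.1, -180.0]
ft_force: [-0.9, 4.2, 5.9]
finger_gap: 12.7
grip_force: 44.1
```

```bash
python3 - <<'E'
import numpy as np
t=np.r_[0,.02,.06,.11,np.linspace(.16,1.42,22)[:],1.45,1.47,1.48]
y=-270*np.cos(t)+3*np.sin(t);z=270*np.sin(t)+3*np.cos(t)
print(len(t)-1);print([[a,b] for a,b in zip(np.diff(y).round(1),(-np.diff(z)).round(1))]);print(t)
E
```

```text
28
[[np.float64(0.1), np.float64(-5.4)], [np.float64(0.6), np.float64(-10.8)], [np.float64(1.3), np.float64(-13.4)], [np.float64(2.0), np.float64(-13.4)], [np.float64(3.2), np.float64(-15.9)], [np.float64(4.2), np.float64(-15.6)], [np.float64(5.1), np.float64(-15.4)], [np.float64(6.0), np.float64(-15.0)], [np.float64(6.9), np.float64(-14.6)], [np.float64(7.8), np.float64(-14.2)], [np.float64(8.6), np.float64(-13.7)], [np.float64(9.4), np.float64(-13.2)], [np.float64(10.2), np.float64(-12.6)], [np.float64(10.9), np.float64(-11.9)], [np.float64(11.6), np.float64(-11.3)], [np.float64(12.3), np.float64(-10.6)], [np.float64(12.9), np.float64(-9.8)], [np.float64(13.5), np.float64(-9.0)], [np.float64(14.0), np.float64(-8.2)], [np.float64(14.4), np.float64(-7.3)], [np.float64(14.9), np.float64(-6.5)], [np.float64(15.2), np.float64(-5.5)], [np.float64(15.5), np.float64(-4.6)], [np.float64(15.8), np.float64(-3.7)], [np.float64(16.0), np.float64(-2.7)], [np.float64(8.0), np.float64(-1.0)], [np.float64(5.4), np.float64(-0.5)], [np.float64(2.7), np.float64(-0.2)]]
[0.   0.02 0.06 0.11 0.16 0.22 0.28 0.34 0.4  0.46 0.52 0.58 0.64 0.7
 0.76 0.82 0.88 0.94 1.   1.06 1.12 1.18 1.24 1.3  1.36 1.42 1.45 1.47
 1.48]
```

Request:
apply_moves --pt "-1 0 0.1 -5.4 0 0 0" --pt "-1 0 0.6 -10.8 0 0 0" --pt "-1 0 1.3 -13.4 0 0 0" --pt "-1 0 2 -13.4 0 0 0" --pt "-1 0 3.2 -15.9 0 0 0" --pt "-1 0 4.2 -15.6 0 0 0" --pt "-1 0 5.1 -15.4 0 0 0" --pt "-1 0 6 -15 0 0 0"

```text
time: 4.95
tool_pos: [585.3, -27.7, 170.8]
tcp_rot: [-179.9, 0.1, 180.0]
ft_force: [5.7, -2.1, -4.1]
finger_gap: 12.4
grip_force: 43.8
```

Request:
apply_moves --pt "-1 0 6.9 -14.6 0 0 0" --pt "-1 0 7.8 -14.2 0 0 0" --pt "-1 0 8.6 -13.7 0 0 0" --pt "-1 0 9.4 -13.2 0 0 0" --pt "-1 0 10.2 -12.6 0 0 0" --pt "-1 0 10.9 -11.9 0 0 0" --pt "-1 0 11.6 -11.3 0 0 0" --pt "-1 0 12.3 -10.6 0 0 0"

```text
time: 5.75
tool_pos: [585.0, 46.9, 275.2]
tcp_rot: [-179.6, 0.1, 179.8]
ft_force: [-5.1, -15.3, 11.6]
finger_gap: 12.4
grip_force: 43.8
```

Request:
apply_moves --pt "-1 0 12.9 -9.8 0 0 0" --pt "-1 0 13.5 -9 0 0 0" --pt "-1 0 14 -8.2 0 0 0" --pt "-1 0 14.4 -7.3 0 0 0" --pt "-1 0 14.9 -6.5 0 0 0" --pt "-1 0 15.2 -5.5 0 0 0" --pt "-1 0 15.5 -4.6 0 0 0" --pt "-1 0 15.8 -3.7 0 0 0"

```text
time: 6.55
tool_pos: [584.9, 165.9, 331.2]
tcp_rot: [-179.9, 0.2, 179.9]
ft_force: [-5.9, -2.3, -2.9]
finger_gap: 12.5
grip_force: 45.4
```

Request:
apply_moves --pt "-1 0 16 -2.7 0 0 0" --pt "-1 0 8 -1 0 0 0" --pt "-1 0 5.4 -0.5 0 0 0" --pt "-1 0 2.7 -0.2 0 0 0" --pt "-1 0 0 0 0 0 0" --pt "-1 0 0 0 0 0 0" --pt "-1 0 0 0 0 0 0" --pt "-1 0 0 0 0 0 0"

```text
time: 7.35
tool_pos: [584.7, 199.1, 335.0]
tcp_rot: [180.0, 0.2, -180.0]
ft_force: [-7.3, -1.3, 13.6]
finger_gap: 12.0
grip_force: 49.2
```

Request:
apply_moves --pt "-0.15 0 0 0 0 0 0" --pt "-0.15 0 0 0 0 0 0" --pt "-0.15 0 0 0 0 0 0" --pt "-0.15 0 0 -15 0 0 0" --pt "-0.15 0 0 -25 0 0 0" --pt "-0.15 0 0 -20 0 0 0" --pt "-0.15 -30 -25 0 0 0 0" --pt "-0.15 -30 -30 0 0 0 0"

```text
time: 8.15
tool_pos: [645.3, 145.1, 394.5]
tcp_rot: [180.0, 0.2, -179.8]
ft_force: [1.4, -0.2, -0.2]
finger_gap: 36.5
grip_force: 0.0
```

```bash
python3 - <<'E'
from h import *
from bench import r
s=r.sense();print(s["tool_pos"],s["tcp_rot"])
Rt=R.from_euler("z",90,degrees=True)*R.from_euler("x",180,degrees=True);Rt=Rt*R.from_rotvec([0,25,0],degrees=True)
print(Rt.as_euler("xyz",degrees=True),Rt.as_matrix().round(2));print(delta(s,[677,105,300],Rt.as_matrix()))
d,P,s=look(r,"top","top1")
# lid handle (highest things near x 585)
q=P.reshape(-1,3);q=q[(q[:,0]>530)&(q[:,0]<640)&(q[:,1]>150)&(q[:,1]<300)&(q[:,2]>320)&(q[:,2]<370)];print(np.median(q,0) if len(q) else 0)
E
```

```text
[645.34362324 145.07324702 394.4658758 ] [ 179.95333348    0.22981171 -179.82810095]
[180. -25.  90.] [[ 0.    1.    0.  ]
 [ 0.91 -0.    0.42]
 [ 0.42  0.   -0.91]]
(array([-31.15685399, -40.24507218,  94.55885797]), array([-3.88644354,  3.94562642, 17.73287746]))
[584.33946485 196.30407618 355.86693819]
```

View pics/top1.png

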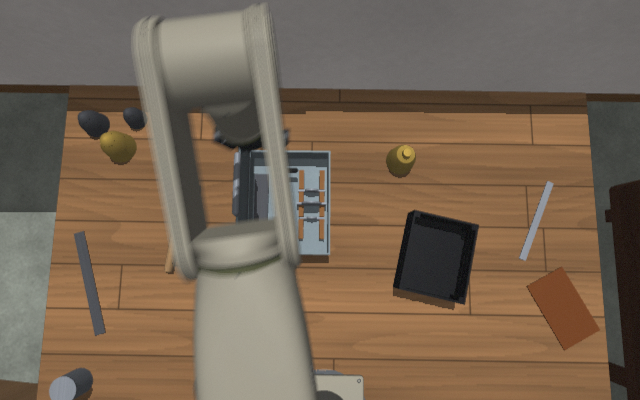

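The lid stays up (handle seen at y≈196, z≈356 top); the rack with three plates shows at cols 300–322, rows 192/207/225. Now tilt toward the stay.

Request:
apply_moves --pt "-0.15 -15 -20 0 0 0 0" --pt "-0.15 -16 -20 0 0 0 0" --pt "-0.15 0 0 0 -0.216 0.219 0.985" --pt "-0.15 0 0 0 -0.216 0.219 0.985" --pt "-0.15 0 0 0 -0.216 0.219 0.985" --pt "-0.15 0 0 0 -0.216 0.219 0.985" --pt "-0.15 0 0 0 -0.216 0.219 0.985" --pt "-0.15 0 0 0 -0.216 0.219 0.985"

```text
time: 9.0
tool_pos: [675.7, 104.1, 392.0]
tcp_rot: [175.4, -8.0, 150.5]
ft_force: [0.1, -0.2, -0.2]
finger_gap: 36.0
grip_force: 0.0
```

Request:
apply_moves --pt "-0.15 0 0 0 -0.216 0.219 0.985" --pt "-0.15 0 0 0 -0.216 0.219 0.985" --pt "-0.15 0 0 0 -0.216 0.219 0.985" --pt "-0.15 0 0 0 -0.216 0.219 0.985" --pt "-0.15 0 0 0 -0.216 0.219 0.985" --pt "-0.15 0 0 0 -0.216 0.219 0.985" --pt "-0.15 0 0 0 -0.216 0.219 0.985" --pt "-0.15 0 0 0 -0.216 0.219 0.985"

```text
time: 9.8
tool_pos: [675.7, 104.1, 392.0]
tcp_rot: [176.5, -20.0, 110.7]
ft_force: [0.1, 0.5, -0.8]
finger_gap: 36.2
grip_force: 0.0
```

Request:
apply_moves --pt "-0.15 0 0 0 -0.216 0.219 0.985" --pt "-0.15 0 0 0 -0.216 0.219 0.985" --pt "-0.15 0 0 0 -0.216 0.219 0.985" --pt "-0.15 0 0 0 -0.216 0.219 0.985" --pt "-0.15 0 0 0 0 0 0" --pt "-0.15 0 0 0 0 0 0" --pt "-0.15 0 0 0 0 0 0" --pt "-0.15 0 0 0 0 0 0"

```text
time: 10.6
tool_pos: [675.7, 104.5, 391.5]
tcp_rot: [-179.8, -24.9, 89.9]
ft_force: [0.3, 0.2, -0.3]
finger_gap: 36.5
grip_force: 0.0
```

```bash
python3 - <<'E'
from h import *
from bench import r
d,P,s=look(r,"wrist","w2");print(s["tool_pos"],s["tcp_rot"],s["time"])
E
```

```text
[675.68897605 104.49726369 391.45510759] [-179.79657654  -24.92681458   89.85419569] 10.6
```

View pics/w2.png

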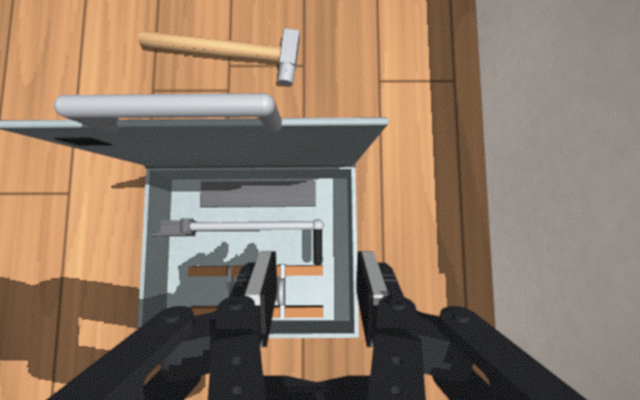

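The wrist view shows the stay rod from (190,226) to its ball at (318,225), black grip at col 318, rows 230–265; plates edge-on at cols ≈230, 250 (hidden), 282 in the rack; hammer above.

```bash
python3 - <<'E'
from h import *
d=np.load("w2.npz");P=cloud(d)
for v in range(222,270,6):
    q=P[v,306:332]; m=q[:,2]>40;print(v,m.sum(),306+np.where(m)[0].min() if m.any() else 0,306+np.where(m)[0].max() if m.any() else 0,q[m].mean(0).round(1) if m.any() else '',q[m][:,2].max().round(1) if m.any() else '')
for u in (220,250,280): print(u,[P[v,u].round(0).tolist() for v in (222,226,230)])
for v in(285,290,295,300): print(v,[(u,*P[v,u].round(0)) for u in range(222,300,2) if P[v,u,2]>32 and P[v,u,2]<85][:25])
E
```

```text
222 17 306 322 [671.7 143.6  64.6] 68.8
228 17 306 322 [671.7 135.2  63.9] 66.2
234 10 313 322 [676.7 126.8  64.5] 68.5
240 10 313 322 [676.7 118.4  64.6] 65.8
246 10 313 322 [676.7 110.1  64.2] 66.0
252 10 313 322 [676.7 101.9  64.7] 67.2
258 10 313 322 [676.7  93.6  64.3] 67.2
264 8 314 321 [676.7  85.3  62.7] 64.7
220 [[538.0, 144.0, 59.0], [539.0, 138.0, 63.0], [538.0, 133.0, 57.0]]
250 [[581.0, 144.0, 61.0], [581.0, 138.0, 61.0], [571.0, 134.0, 6.0]]
280 [[624.0, 144.0, 61.0], [624.0, 138.0, 65.0], [618.0, 134.0, 5.0]]
285 [(226, np.float64(543.0), np.float64(53.0), np.float64(34.0)), (228, np.float64(546.0), np.float64(53.0), np.float64(34.0)), (280, np.float64(623.0), np.float64(54.0), np.float64(44.0)), (282, np.float64(626.0), np.float64(54.0), np.float64(45.0))]
290 [(226, np.float64(544.0), np.float64(46.0), np.float64(37.0)), (228, np.float64(547.0), np.float64(46.0), np.float64(37.0)), (280, np.float64(623.0), np.float64(48.0), np.float64(47.0)), (282, np.float64(626.0), np.float64(48.0), np.float64(48.0))]
295 [(226, np.float64(544.0), np.float64(39.0), np.float64(38.0)), (228, np.float64(547.0), np.float64(39.0), np.float64(37.0)), (280, np.float64(624.0), np.float64(41.0), np.float64(48.0)), (282, np.float64(626.0), np.float64(41.0), np.float64(48.0))]
300 [(280, np.float64(623.0), np.float64(34.0), np.float64(47.0)), (282, np.float64(626.0), np.float64(34.0), np.float64(45.0))]
```

Request:
apply_moves --pt "-0.15 -8 1 20 0 0 0" --pt "-0.15 -14 0 33 0 0 0" --pt "-0.15 -17 0 40 0 0 0" --pt "-0.15 -17 0 40 0 0 0" --pt "-0.15 -17 0 40 0 0 0" --pt "-0.15 -17 0 40 0 0 0" --pt "-0.15 -14 0 34 0 0 0" --pt "-0.15 -13 0 30 0 0 0"

```text
time: 11.45
tool_pos: [674.6, 115.4, 88.3]
tcp_rot: [-179.7, -24.9, 89.8]
ft_force: [0.3, -0.1, -0.4]
finger_gap: 36.5
grip_force: 0.0
```

Request:
apply_moves --pt "-0.15 -10 0 23 0 0 0" --pt "-0.15 -7 0 16 0 0 0" --pt "-0.15 -3.7 0 8.9 0 0 0" --pt "-0.15 0 0 0 0 0 0" --pt "-1 0 0 0 0 0 0" --pt "-1 0 0 0 0 0 0" --pt "-1 0 0 0 0 0 0" --pt "-1 0 0 0 0 0 0" --squeeze 25

```text
time: 12.25
tool_pos: [676.2, 116.4, 39.5]
tcp_rot: [-179.9, -24.9, 89.8]
ft_force: [0.2, 0.5, -0.6]
finger_gap: 13.0
grip_force: 24.5
```

```bash
python3 - <<'E'
from h import *
from bench import r
s=r.sense();T=pose(s);print((T@[0,0,-19,1])[:3])
Rm=R.from_euler("xyz",[180,-25,90],degrees=True).as_matrix()
t=np.r_[0,.03,.09,np.linspace(.17,1.53,18),1.58,1.62,1.645,1.66,1.67]
w=np.c_[187*np.cos(t),0*t,187*np.sin(t)];print(len(t)-1);print(np.round(np.diff(w,axis=0)@Rm,1).tolist())
E
```

```text
[676.18908042 108.40970383  56.76626551]
25
[[2.4, -0.1, -5.1], [4.7, -0.7, -10.1], [6.3, -1.9, -13.4], [6.2, -3.1, -13.3], [6.1, -4.3, -13.0], [5.9, -5.4, -12.6], [5.7, -6.5, -12.2], [5.5, -7.6, -11.7], [5.2, -8.6, -11.1], [4.9, -9.5, -10.5], [4.5, -10.4, -9.7], [4.2, -11.2, -8.9], [3.8, -12.0, -8.1], [3.4, -12.7, -7.2], [2.9, -13.3, -6.3], [2.5, -13.8, -5.3], [2.0, -14.2, -4.3], [1.5, -14.5, -3.2], [1.0, -14.8, -2.2], [0.5, -14.9, -1.1], [0.1, -9.3, -0.1], [-0.1, -7.5, 0.2], [-0.1, -4.7, 0.3], [-0.1, -2.8, 0.2], [-0.1, -1.9, 0.2]]
```

Request:
apply_moves --pt "-1 2.4 -0.1 -5.1 0 0 0" --pt "-1 4.7 -0.7 -10.1 0 0 0" --pt "-1 6.3 -1.9 -13.4 0 0 0" --pt "-1 6.2 -3.1 -13.3 0 0 0" --pt "-1 6.1 -4.3 -13 0 0 0" --pt "-1 5.9 -5.4 -12.6 0 0 0" --pt "-1 5.7 -6.5 -12.2 0 0 0" --pt "-1 5.5 -7.6 -11.7 0 0 0"

```text
time: 13.05
tool_pos: [646.2, 116.4, 141.4]
tcp_rot: [-179.9, -24.9, 89.8]
ft_force: [3.8, -1.4, -0.5]
finger_gap: 13.0
grip_force: 24.4
```

Request:
apply_moves --pt "-1 5.2 -8.6 -11.1 0 0 0" --pt "-1 4.9 -9.5 -10.5 0 0 0" --pt "-1 4.5 -10.4 -9.7 0 0 0" --pt "-1 4.2 -11.2 -8.9 0 0 0" --pt "-1 3.8 -12 -8.1 0 0 0" --pt "-1 3.4 -12.7 -7.2 0 0 0" --pt "-1 2.9 -13.3 -6.3 0 0 0" --pt "-1 2.5 -13.8 -5.3 0 0 0"

```text
time: 13.85
tool_pos: [554.8, 116.2, 215.8]
tcp_rot: [-179.9, -24.9, 89.8]
ft_force: [4.3, -6.4, 3.0]
finger_gap: 13.0
grip_force: 25.7
```

Request:
apply_moves --pt "-1 2 -14.2 -4.3 0 0 0" --pt "-1 1.5 -14.5 -3.2 0 0 0" --pt "-1 1 -14.8 -2.2 0 0 0" --pt "-1 0.5 -14.9 -1.1 0 0 0" --pt "-1 0.1 -9.3 -0.1 0 0 0" --pt "-1 -0.1 -7.5 0.2 0 0 0" --pt "-1 -0.1 -4.7 0.3 0 0 0" --pt "-1 0 0 0 0 0 0"

```text
time: 14.65
tool_pos: [474.4, 116.6, 227.1]
tcp_rot: [-179.9, -24.8, 89.8]
ft_force: [-0.5, -7.5, 4.0]
finger_gap: 12.8
grip_force: 25.9
```

Request:
apply_moves --pt "-1 -0.1 -2 0.2 0 0 0" --pt "-1 -0.1 -1.5 0.2 0 0 0" --pt "-1 0 -1.5 0.2 0 0 0" --pt "-1 0 0 0 0 0 0" --pt "-1 0 0 0 0 0 0" --pt "-1 0 0 0 0 0 0" --pt "-1 0 0 0 0 0 0" --pt "-1 0 0 0 0 0 0"

```text
time: 15.45
tool_pos: [473.4, 116.5, 227.2]
tcp_rot: [179.6, -24.8, 89.8]
ft_force: [20.1, -2.1, -4.0]
finger_gap: 13.0
grip_force: 25.7
```

Request:
apply_moves --pt "-0.15 0 3 0 0 0 0" --pt "-0.15 0 0 0 0 0 0" --pt "-0.15 0 0 0 0 0 0" --pt "-0.15 0 0 -12 0 0 0" --pt "-0.15 0 0 -22 0 0 0" --pt "-0.15 0 0 -26 0 0 0" --pt "-0.15 0 0 -26 0 0 0" --pt "-0.15 0 0 -24 0 0 0"

```text
time: 16.25
tool_pos: [472.9, 70.6, 326.9]
tcp_rot: [-179.8, -24.9, 89.8]
ft_force: [-0.1, -0.2, -0.2]
finger_gap: 36.2
grip_force: 0.0
```

Request:
apply_moves --pt "-0.15 0 0 0 0.216 -0.219 -0.985" --pt "-0.15 0 0 0 0.216 -0.219 -0.985" --pt "-0.15 0 0 0 0.216 -0.219 -0.985" --pt "-0.15 0 0 0 0.216 -0.219 -0.985" --pt "-0.15 0 0 0 0.216 -0.219 -0.985" --pt "-0.15 0 0 0 0.216 -0.219 -0.985" --pt "-0.15 0 0 0 0.216 -0.219 -0.985" --pt "-0.15 0 0 0 0.216 -0.219 -0.985"

```text
time: 17.05
tool_pos: [473.0, 71.0, 325.8]
tcp_rot: [174.8, -14.0, 131.3]
ft_force: [0.4, -0.4, -0.1]
finger_gap: 36.5
grip_force: 0.0
```

Request:
apply_moves --pt "-0.15 0 0 0 0.216 -0.219 -0.985" --pt "-0.15 0 0 0 0.216 -0.219 -0.985" --pt "-0.15 0 0 0 0.216 -0.219 -0.985" --pt "-0.15 0 0 0 0.216 -0.219 -0.985" --pt "-0.15 0 0 0 0.216 -0.219 -0.985" --pt "-0.15 0 0 0 0.216 -0.219 -0.985" --pt "-0.15 0 0 0 0.216 -0.219 -0.985" --pt "-0.15 0 0 0 0.216 -0.219 -0.985"

```text
time: 17.85
tool_pos: [473.0, 71.0, 325.8]
tcp_rot: [178.1, -2.3, 170.4]
ft_force: [-0.3, 0.0, -0.5]
finger_gap: 36.1
grip_force: 0.0
```

Request:
apply_moves --pt "-0.15 0 0 0 0.216 -0.219 -0.985" --pt "-0.15 0 0 0 0.216 -0.219 -0.985" --pt "-0.15 0 0 -23 0 0 0" --pt "-0.15 0 0 -28 0 0 0" --pt "-0.15 0 0 -24 0 0 0" --pt "-0.15 -30 10 0 0 0 0" --pt "-0.15 -20 10 0 0 0 0" --pt "-0.15 0 0 0 0 0 0"

```text
time: 18.65
tool_pos: [524.2, 91.7, 399.7]
tcp_rot: [180.0, -0.1, -180.0]
ft_force: [-0.8, 0.1, -0.7]
finger_gap: 36.3
grip_force: 0.0
```

```bash
python3 - <<'E'
from h import *
from bench import r
d,P,s=look(r,"wrist","w3");print(s["tool_pos"],s["tcp_rot"],s["time"])
d,Q,s=look(r,"scene","s3")
for A in (P,Q):
    q=A.reshape(-1,3);h=q[(q[:,0]>540)&(q[:,0]<630)&(q[:,1]>140)&(q[:,1]<260)&(q[:,2]>335)&(q[:,2]<370)]
    print(len(h),h.min(0) if len(h) else 0,h.max(0) if len(h) else 0)
    h=q[(q[:,0]>455)&(q[:,0]<500)&(q[:,1]>80)&(q[:,1]<165)&(q[:,2]>225)&(q[:,2]<265)];print("tip",len(h),h.min(0) if len(h) else 0,h.max(0) if len(h) else 0,np.median(h,0))
a=cv2.imread("pics/w3.png");b=cv2.imread("pics/s3.png")[100:300,220:460]
cv2.imwrite("pics/c3.png",np.hstack([cv2.resize(a,(400,250)),cv2.resize(b,(300,250))]))
E
```

```text
[524.18767239  91.7121483  399.73364692] [ 1.79982804e+02 -7.57582417e-02 -1.79983704e+02] 18.65
1653 [540.03478326 191.75939513 345.48694915] [629.94354744 206.12950761 358.43780465]
tip 1301 [465.42009666  82.55102406 240.79811078] [482.6808179  147.30258722 252.66685918] [473.88034954 115.86526351 248.1688892 ]
229 [540.01581865 195.39517193 344.37015891] [629.41495551 209.08967344 358.23139458]
tip 29 [469.89496736  86.36482143 238.88328615] [484.1749123  108.25969018 250.75570997] [479.40391204  96.3548743  247.53296911]
```

View pics/c3.png

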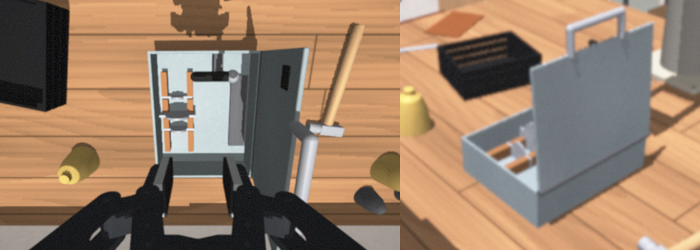

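Stay upright against its stop (black grip at (212,76) in the left half), lid upright with handle at y≈199, z≈350. Regrip the lid.

Request:
apply_moves --pt "-0.15 -20 20 0 0 0 0" --pt "-0.15 -20 27 0 0 0 0" --pt "-0.15 -20 30 0 0 0 0" --pt "-0.15 0 20 0 0 0 0" --pt "-0.15 0 10 5 0 0 0" --pt "-0.15 0 0 14 0 0 0" --pt "-0.15 0 0 18 0 0 0" --pt "-0.15 0 0 16 0 0 0"

```text
time: 19.55
tool_pos: [582.5, 197.4, 346.8]
tcp_rot: [-180.0, 0.0, 180.0]
ft_force: [0.8, -0.5, -0.1]
finger_gap: 36.5
grip_force: 0.0
```

Request:
apply_moves --pt "-0.15 0 0 10 0 0 0" --pt "-0.15 0 0 6 0 0 0" --pt "-0.15 0 0 0 0 0 0" --pt "-1 0 0 0 0 0 0" --pt "-1 0 0 0 0 0 0" --pt "-1 0 0 0 0 0 0" --pt "-1 0 0 0 0 0 0" --pt "-1 0 0 0 0 0 0" --squeeze 45

```text
time: 20.35
tool_pos: [583.6, 198.2, 332.3]
tcp_rot: [180.0, 0.1, -180.0]
ft_force: [-2.0, -1.6, 5.4]
finger_gap: 12.5
grip_force: 44.2
```

```bash
python3 - <<'E'
import numpy as np
t=np.r_[1.474,1.465,1.45,np.linspace(1.43,1.21,12),np.arange(1.2,1.115,-.01)]
y=-270*np.cos(t)+3*np.sin(t);z=270*np.sin(t)+3*np.cos(t)
print(len(t)-1,np.c_[np.diff(y),-np.diff(z)].round(1).tolist())
for th in(1.19,1.15,1.12):print(th,222-270*np.cos(th)+3*np.sin(th),80.5+270*np.sin(th)+3*np.cos(th)-19)
E
```

```text
23 [[-2.4, 0.2], [-4.0, 0.4], [-5.4, 0.6], [-5.3, 0.8], [-5.3, 0.9], [-5.3, 1.0], [-5.3, 1.1], [-5.3, 1.2], [-5.2, 1.3], [-5.2, 1.4], [-5.2, 1.5], [-5.2, 1.6], [-5.1, 1.7], [-5.1, 1.8], [-2.5, 0.9], [-2.5, 1.0], [-2.5, 1.0], [-2.5, 1.0], [-2.5, 1.0], [-2.5, 1.1], [-2.5, 1.1], [-2.5, 1.1], [-2.4, 1.1]]
1.19 124.4369413914036 313.2746007740566
1.15 114.44668278205907 309.1717261929931
1.12 107.06604083181725 305.83416672648656
```

Request:
apply_moves --pt "-1 0 -2.4 0.2 0 0 0" --pt "-1 0 -4 0.4 0 0 0" --pt "-1 0 -5.4 0.6 0 0 0" --pt "-1 0 -5.3 0.8 0 0 0" --pt "-1 0 -5.3 0.9 0 0 0" --pt "-1 0 -5.3 1 0 0 0" --pt "-1 0 -5.3 1.1 0 0 0" --pt "-1 0 -5.3 1.2 0 0 0"

```text
time: 21.15
tool_pos: [583.7, 159.8, 325.6]
tcp_rot: [180.0, 0.1, -180.0]
ft_force: [1.6, 1.8, 4.9]
finger_gap: 12.2
grip_force: 46.3
```

Request:
apply_moves --pt "-1 0 -5.2 1.3 0 0 0" --pt "-1 0 -5.2 1.4 0 0 0" --pt "-1 0 -5.2 1.5 0 0 0" --pt "-1 0 -5.2 1.6 0 0 0" --pt "-1 0 -5.1 1.7 0 0 0" --pt "-1 0 -5.1 1.8 0 0 0" --pt "-1 0 0 0 0 0 0" --pt "-1 0 0 0 0 0 0"

```text
time: 21.95
tool_pos: [583.8, 127.9, 315.1]
tcp_rot: [-180.0, 0.0, 180.0]
ft_force: [6.4, -3.3, 1.7]
finger_gap: 12.5
grip_force: 47.0
```

Request:
apply_moves --pt "-1 0 -2.5 0.9 0 0 0" --pt "-1 0 -2.5 1 0 0 0" --pt "-1 0 -2.5 1 0 0 0" --pt "-1 0 0 0 0 0 0" --pt "-1 0 0 0 0 0 0" --pt "-1 0 0 0 0 0 0" --pt "-1 0 0 0 0 0 0" --pt "-1 0 0 0 0 0 0"

```text
time: 22.75
tool_pos: [583.8, 120.7, 312.0]
tcp_rot: [-180.0, 0.0, 180.0]
ft_force: [7.4, -0.8, 0.9]
finger_gap: 12.0
grip_force: 47.2
```

Continue, half a step at a time, watching for contact with the stay.

Request:
apply_moves --pt "-1 0 -1.3 0.5 0 0 0" --pt "-1 0 -1.3 0.5 0 0 0" --pt "-1 0 -1.3 0.5 0 0 0" --pt "-1 0 0 0 0 0 0" --pt "-1 0 0 0 0 0 0" --pt "-1 0 0 0 0 0 0" --pt "-1 0 0 0 0 0 0" --pt "-1 0 0 0 0 0 0"

```text
time: 23.55
tool_pos: [583.9, 117.0, 310.5]
tcp_rot: [-180.0, 0.0, 180.0]
ft_force: [8.1, -0.2, 0.4]
finger_gap: 12.4
grip_force: 47.2
```

Request:
apply_moves --pt "-1 0 -1.3 0.5 0 0 0" --pt "-1 0 -1.3 0.5 0 0 0" --pt "-1 0 0 0 0 0 0" --pt "-1 0 0 0 0 0 0" --pt "-1 0 0 0 0 0 0" --pt "-1 0 0 0 0 0 0" --pt "-1 0 0 0 0 0 0" --pt "-1 0 0 0 0 0 0"

```text
time: 24.35
tool_pos: [583.9, 114.5, 309.4]
tcp_rot: [-180.0, 0.0, 180.0]
ft_force: [8.3, 0.4, -0.4]
finger_gap: 12.3
grip_force: 47.2
```

Request:
apply_moves --pt "-1 0 -1.3 0.5 0 0 0" --pt "-1 0 -1.3 0.5 0 0 0" --pt "-1 0 0 0 0 0 0" --pt "-1 0 0 0 0 0 0" --pt "-1 0 0 0 0 0 0" --pt "-1 0 0 0 0 0 0" --pt "-1 0 0 0 0 0 0" --pt "-1 0 0 0 0 0 0"

```text
time: 25.15
tool_pos: [583.9, 112.9, 308.7]
tcp_rot: [179.9, 0.1, -180.0]
ft_force: [7.6, 3.0, 1.4]
finger_gap: 12.4
grip_force: 47.3
```

Request:
apply_moves --pt "-1 0 -1.3 0.5 0 0 0" --pt "-1 0 -1.3 0.5 0 0 0" --pt "-1 0 0 0 0 0 0" --pt "-1 0 0 0 0 0 0" --pt "-1 0 0 0 0 0 0" --pt "-1 0 0 0 0 0 0" --pt "-1 0 0 0 0 0 0" --pt "-1 0 0 0 0 0 0"

```text
time: 25.95
tool_pos: [583.9, 112.1, 308.4]
tcp_rot: [179.8, 0.1, -179.9]
ft_force: [7.2, 11.2, 3.4]
finger_gap: 12.5
grip_force: 47.5
```

Lid now rests on the stay (11 N contact). Release and go over the plates.

Request:
apply_moves --pt "-0.15 0 1.5 0 0 0 0" --pt "-0.15 0 0 0 0 0 0" --pt "-0.15 0 0 0 0 0 0" --pt "-0.15 0 0 -10 0 0 0" --pt "-0.15 0 0 -20 0 0 0" --pt "-0.15 0 0 -20 0 0 0" --pt "-0.15 0 -20 -10 0 0 0" --pt "-0.15 0 -30 0 0 0 0"

```text
time: 26.75
tool_pos: [583.8, 61.7, 371.2]
tcp_rot: [180.0, 0.2, -179.9]
ft_force: [0.8, -0.7, -0.6]
finger_gap: 35.9
grip_force: 0.0
```

Request:
apply_moves --pt "-0.3 0 -28 0 0 0 0" --pt "-0.3 0 0 0 -0.216 0.219 0.985" --pt "-0.3 0 0 0 -0.216 0.219 0.985" --pt "-0.3 0 0 0 -0.216 0.219 0.985" --pt "-0.3 0 0 0 -0.216 0.219 0.985" --pt "-0.3 0 0 0 -0.216 0.219 0.985" --pt "-0.3 0 0 0 -0.216 0.219 0.985" --pt "-0.3 0 0 0 -0.216 0.219 0.985"

```text
time: 27.55
tool_pos: [583.2, 32.9, 368.7]
tcp_rot: [175.1, -9.5, 145.6]
ft_force: [0.3, 0.5, 0.1]
finger_gap: 30.0
grip_force: 0.0
```

Request:
apply_moves --pt "-0.3 0 0 0 -0.216 0.219 0.985" --pt "-0.3 0 0 0 -0.216 0.219 0.985" --pt "-0.3 0 0 0 -0.216 0.219 0.985" --pt "-0.3 0 0 0 -0.216 0.219 0.985" --pt "-0.3 0 0 0 -0.216 0.219 0.985" --pt "-0.3 0 0 0 -0.216 0.219 0.985" --pt "-0.3 0 0 0 -0.216 0.219 0.985" --pt "-0.3 0 0 0 -0.216 0.219 0.985"

```text
time: 28.35
tool_pos: [583.2, 32.8, 368.6]
tcp_rot: [177.2, -21.3, 105.5]
ft_force: [0.5, 0.1, -0.1]
finger_gap: 30.0
grip_force: 0.0
```

Request:
apply_moves --pt "-0.3 0 0 0 -0.216 0.219 0.985" --pt "-0.3 0 0 0 -0.216 0.219 0.985" --pt "-0.3 0 0 0 -0.216 0.219 0.985" --pt "-0.3 -20 0 0 0 0 0" --pt "-0.3 -20 0 0 0 0 0" --pt "-0.3 0 0 0 0 0 0" --pt "-0.3 0 0 0 0 0 0" --pt "-0.3 0 0 0 0 0 0"

```text
time: 29.15
tool_pos: [583.3, -2.7, 352.0]
tcp_rot: [-179.8, -24.9, 89.8]
ft_force: [0.0, -0.1, -0.5]
finger_gap: 29.7
grip_force: 0.0
```

```bash
python3 - <<'E'
from h import *
from bench import r
d,P,s=look(r,"wrist","w4");print(s["tool_pos"],s["tcp_rot"],s["time"],s["finger_gap"])
q=P.reshape(-1,3)
b=(q[:,0]>510)&(q[:,0]<660)&(q[:,1]>-5)&(q[:,1]<92)&(q[:,2]>55)&(q[:,2]<90)
if b.any(): print(b.sum(),q[b].min(0),q[b].max(0),np.median(q[b],0))
E
```

```text
[583.25014394  -2.68522361 352.04109611] [-179.82009512  -24.94626879   89.78967681] 29.15 29.667314767850556
319 [510.55333596  -4.88710606  55.13407675] [658.89887739  70.60300311  82.65818691] [584.98737957  -3.59745014  75.85416715]
```

View pics/w4.png

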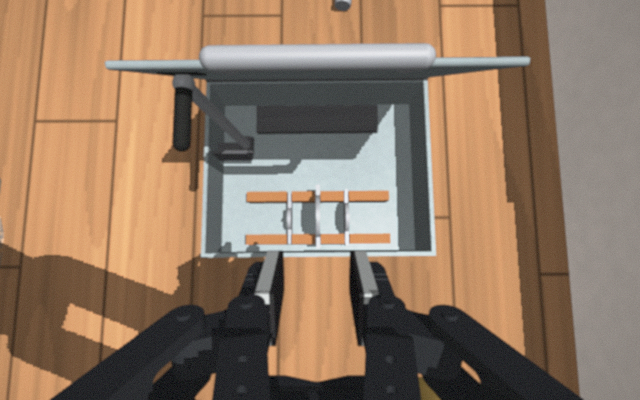

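Lid rests on the stay's ball (183,80); the middle plate (col 318, rows 187–245) is the tall one, with neighbours at cols 289 and 347.

```bash
python3 - <<'E'
from h import *
d=np.load("w4.npz");P=cloud(d);q=P.reshape(-1,3)
b=q[(q[:,0]>565)&(q[:,0]<605)&(q[:,1]>8)&(q[:,1]<88)&(q[:,2]>35)&(q[:,2]<90)]
for y in range(10,90,10):
    c=b[abs(b[:,1]-y)<5];print(y,len(c),c.mean(0).round(1) if len(c) else '',c[:,2].max().round(1) if len(c) else '')
s=dict(tool_pos=[583.25,-2.7,352],tcp_rot=[180,-25,90]);Rm=pose(s)[:3,:3]
g=np.array([585,45,62]);print(Rm.T@(g+19*Rm[:,2]-s["tool_pos"]))
E
```

```text
10 15 [585.   11.3  49.8] 50.5
20 25 [584.9  19.7  62.2] 69.7
30 34 [584.4  29.8  73.7] 77.2
40 29 [584.4  40.2  76.9] 79.2
50 30 [584.4  49.8  76.2] 78.6
60 28 [584.4  59.5  71.9] 74.8
70 23 [584.4  69.9  57.6] 68.1
80 30 [584.4  80.1  49.7] 51.5
[-79.32841446   1.75       301.98814933]
```

Request:
apply_moves --pt "-0.3 -5 1.3 20 0 0 0" --pt "-0.3 -9 0 35 0 0 0" --pt "-0.3 -12 0 44 0 0 0" --pt "-0.3 -12 0 44 0 0 0" --pt "-0.3 -12 0 44 0 0 0" --pt "-0.3 -10 0 40 0 0 0" --pt "-0.3 -8 0 30 0 0 0" --pt "-0.3 -5 0 20 0 0 0"

```text
time: 30.0
tool_pos: [582.1, 49.0, 66.7]
tcp_rot: [-179.6, -25.0, 89.7]
ft_force: [-0.0, -0.0, 0.1]
finger_gap: 30.0
grip_force: 0.0
```

Request:
apply_moves --pt "-0.3 -3.5 0 14 0 0 0" --pt "-0.3 -2.8 0 11 0 0 0" --pt "-0.3 0 0 0 0 0 0" --pt "-1 0 0 0 0 0 0" --pt "-1 0 0 0 0 0 0" --pt "-1 0 0 0 0 0 0" --pt "-1 0 0 0 0 0 0" --pt "-1 0 0 0 0 0 0" --squeeze 60

```text
time: 30.8
tool_pos: [584.7, 51.9, 45.5]
tcp_rot: [-179.9, -24.9, 89.8]
ft_force: [-0.6, -1.5, 5.2]
finger_gap: 4.3
grip_force: 60.1
```

Request:
apply_moves --pt "-1 2.1 0 -4.5 0 0 0" --pt "-1 3.4 0 -7.2 0 0 0" --pt "-1 4.2 0 -9.1 0 0 0" --pt "-1 5.9 0 -12.7 0 0 0" --pt "-1 7.6 0 -16.3 0 0 0" --pt "-1 8.5 0 -18.1 0 0 0" --pt "-1 8.5 0 -18.1 0 0 0" --pt "-1 8.5 0 -18.1 0 0 0"

```text
time: 31.6
tool_pos: [583.7, 52.7, 161.2]
tcp_rot: [-179.8, -24.9, 89.8]
ft_force: [0.6, -0.1, -1.9]
finger_gap: 4.4
grip_force: 59.0
```

Request:
apply_moves --pt "-1 0 0 0 0 0 0" --pt "-1 -16 -8 -8 0 0 0" --pt "-1 -31 -16 -15.7 0 0 0" --pt "-1 -31 -16 -15.7 0 0 0" --pt "-1 -31 -16 -15.7 0 0 0" --pt "-1 -31 -16 -15.7 0 0 0" --pt "-1 -31 -16 -15.7 0 0 0" --pt "-1 -31 -16 -15.7 0 0 0"

```text
time: 32.4
tool_pos: [478.0, -174.3, 166.4]
tcp_rot: [-179.7, -25.0, 89.7]
ft_force: [0.7, -1.1, -2.1]
finger_gap: 4.3
grip_force: 59.0
```

Request:
apply_moves --pt "-1 -31 -16 -15.7 0 0 0" --pt "-1 -31 -16 -15.7 0 0 0" --pt "-1 -31 -16 -15.7 0 0 0" --pt "-1 -18 -8 -9 0 0 0" --pt "-1 0 0 0 0.906 0 0.423" --pt "-1 0 0 0 0.906 0 0.423" --pt "-1 0 0 0 0.906 0 0.423" --pt "-1 0 0 0 0.906 0 0.423"

```text
time: 33.2
tool_pos: [422.8, -297.5, 170.9]
tcp_rot: [-157.7, -23.3, 80.6]
ft_force: [1.3, -0.4, -1.9]
finger_gap: 4.1
grip_force: 59.1
```

Request:
apply_moves --pt "-1 0 0 0 0.906 0 0.423" --pt "-1 0 0 0 0.906 0 0.423" --pt "-1 0 0 0 0 0 0" --pt "-1 0 0 0 0 0 0" --pt "-1 0 0 0 0 0 0" --pt "-1 0 0 0 0 0 0" --pt "-1 0 0 0 0 0 0" --pt "-1 0 0 0 0 0 0"

```text
time: 34.0
tool_pos: [422.8, -297.8, 171.6]
tcp_rot: [-147.4, -21.3, 76.6]
ft_force: [-0.5, -0.3, -1.7]
finger_gap: 4.1
grip_force: 59.2
```

```bash
python3 - <<'E'
from h import *
from bench import r
d,P,s=look(r,"wrist","w5");print(s["tool_pos"],s["tcp_rot"],s["time"],s["finger_gap"])
T=pose(s);print(T[:3,:3].T@(np.array([425,-298,44])-T[:3,3]), T[:3,:3].T@[0,0,1],T[:3,:3].round(2))
top,Q,s=look(r,"top","t5")
cv2.imwrite("pics/c5.png",np.hstack([cv2.resize(d["color"],(400,250)),cv2.resize(top["color"][100:330,220:500],(380,312))[:250]]))
E
```

```text
[ 422.84088787 -297.77960125  171.5517829 ] [-147.37851483  -21.34355016   76.63125499] 34.0 4.091932980461541
[-46.15839276  65.91348399  98.98981295] [ 0.3639593  -0.50211332 -0.78448445] [[ 0.22  0.86 -0.45]
 [ 0.91 -0.    0.42]
 [ 0.36 -0.5  -0.78]]
```

View pics/c5.png

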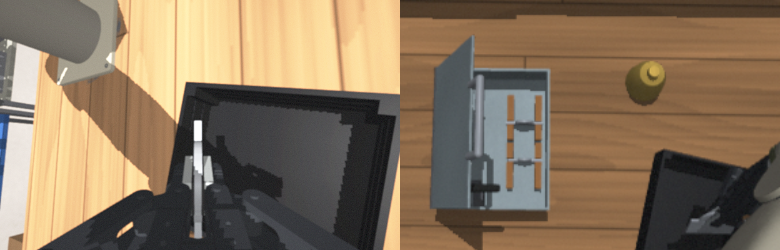

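Plate is held over the crate, the other two remain, lid propped. Lower it leaning into the crate.

Request:
apply_moves --pt "-1 -5.5 7.9 11.9 0 0 0" --pt "-1 -7.4 10.5 15.8 0 0 0" --pt "-1 -8.3 11.9 17.8 0 0 0" --pt "-1 -8.3 11.9 17.8 0 0 0" --pt "-1 -6.5 9.2 13.9 0 0 0" --pt "-1 -4.6 6.6 9.9 0 0 0" --pt "-1 -3.2 4.6 6.9 0 0 0" --pt "-1 0 0 0 0 0 0"

```text
time: 34.9
tool_pos: [424.4, -297.2, 48.7]
tcp_rot: [-147.2, -21.4, 76.6]
ft_force: [-0.4, 0.4, -1.9]
finger_gap: 4.0
grip_force: 59.2
```

Request:
apply_moves --pt "-1 -1.2 1.7 2.5 0 0 0" --pt "-1 -1.2 1.7 2.5 0 0 0" --pt "-1 0 0 0 0 0 0" --pt "-1 0 0 0 0 0 0" --pt "-1 0 0 0 0 0 0" --pt "-1 0 0 0 0 0 0" --pt "-1 0 0 0 0 0 0" --pt "-1 0 0 0 0 0 0"

```text
time: 35.7
tool_pos: [425.1, -297.7, 43.4]
tcp_rot: [-147.3, -21.4, 76.6]
ft_force: [0.3, 0.2, -2.6]
finger_gap: 4.3
grip_force: 59.2
```

Request:
apply_moves --pt "-0.7 0 0 0 0 0 0" --pt "-0.7 0 0 0 0 0 0" --pt "-0.7 0 0 0 0 0 0" --pt "-0.7 0 0 0 0 0 0" --pt "-0.7 0 0 -6 0 0 0" --pt "-0.7 0 0 -8 0 0 0" --pt "-0.7 0 0 -8 0 0 0" --pt "-0.7 0 0 -8 0 0 0"

```text
time: 36.5
tool_pos: [439.3, -310.9, 67.7]
tcp_rot: [-147.3, -21.3, 76.6]
ft_force: [-0.1, -1.0, 0.0]
finger_gap: 13.1
grip_force: 0.2
```

Request:
apply_moves --pt "-0.7 0 0 -10 0 0 0" --pt "-0.7 0 0 -20 0 0 0" --pt "-0.7 0 0 -30 0 0 0" --pt "-0.7 0 0 -35 0 0 0" --pt "-0.7 0 0 -35 0 0 0" --pt "-0.7 0 0 -25 0 0 0" --pt "-0.7 0 0 0 0 0 0" --pt "-0.7 0 0 0 0 0 0"

```text
time: 37.3
tool_pos: [509.5, -376.3, 188.3]
tcp_rot: [-147.4, -21.3, 76.7]
ft_force: [0.8, 0.4, 0.3]
finger_gap: 12.6
grip_force: 0.0
```

```bash
python3 - <<'E'
from h import *
from bench import r
d,P,s=look(r,"wrist","w6");print(s["tool_pos"],s["time"])
top,Q,s=look(r,"scene","t6")
cv2.imwrite("pics/c6.png",np.hstack([cv2.resize(d["color"],(400,250)),cv2.resize(top["color"][100:330,180:460],(380,312))[:250]]))
E
```

```text
[ 509.48633635 -376.30737812  188.29918505] 37.3
```

View pics/c6.png

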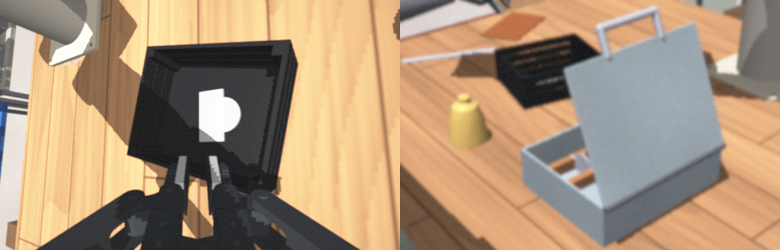

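The plate lies flat on the crate floor (at (218,116) in the left half), the lid is propped at about 66°, and the cowbell is untouched. Handing in.

```bash
python3 -c "
from bench import r
print(r.hand_in())"
```

```text
the job is handed in; nothing more can be done
None
```

The job is handed in at about 37 s: the lid is propped on the raised stay, the large plate lies flat in the crate, and the other two plates, the cowbell and the hammer were not disturbed; no verdict came back.

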